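Put the precision weights back into their cases

TASK

The balance check is done, so pack the weights away: stand the large and the medium steel weight in the wells of the wooden cases of their own size (the small one is already in its case), then close all three cases, each with the lid that fits it, pushed home so that the rim sits flat on the foot of the case. Handle the weights with care, never letting one fall over, and leave the closed cases standing upright on the bench.

Things in the scene. Friction and masses are not known exactly. Their poses are not given: they have to be found in the camera images.
- weight_large: Polished stainless-steel precision weight, a plain cylinder with a narrow neck and a round knob on top, standing upright on its flat base; origin at the centre of its underside, z up the axis. The largest of three: 500 g, body 38 mm across and 44 mm high, neck to 50 mm, knob 29 mm across from 50 to 64 mm height.
- weight_medium: Polished stainless-steel precision weight, a plain cylinder with a narrow neck and a round knob on top, standing upright on its flat base; origin at the centre of its underside, z up the axis. The middle one: 200 g, body 28 mm across and 32 mm high, neck to 36 mm, knob 21 mm across from 36 to 47 mm height.
- weight_small: Polished stainless-steel precision weight, a plain cylinder with a narrow neck and a round knob on top, standing upright on its flat base; origin at the centre of its underside, z up the axis. The smallest: 50 g, 18 mm across, 30 mm high over all; it stands already in the well of the small case and need not be touched.
- case_large: Loose round case base of pale turned wood: a foot disc, on it a narrower upright collar, inside it an open well with blue felt floor. Origin: centre of underside, z up. Largest: foot 70 mm across and 14 mm high, collar 55 mm outside and up to 28 mm height, well 46 mm wide with its floor 8 mm above the underside (20 mm deep). About 0.12 kg.
- case_medium: Loose round case base of pale turned wood: a foot disc, on it a narrower upright collar, inside it an open well with blue felt floor. Origin: centre of underside, z up. Middle: foot 59 mm across and 14 mm high, collar 44 mm outside and up to 24 mm height, well 36 mm wide with its floor 8 mm above the underside (16 mm deep). About 0.09 kg.
- case_small: Loose round case base of pale turned wood: a foot disc, on it a narrower upright collar, inside it an open well with blue felt floor. Origin: centre of underside, z up. Smallest: foot 48 mm across and 11 mm high, collar 33 mm outside and up to 19 mm height, well 25 mm wide with its floor 8 mm above the underside; the smallest weight stands in it. About 0.06 kg.
- lid_large: Slip-on case lid of pale turned wood: a cup standing mouth down, wooden knob in the middle of its closed top, two dark lines near its rim. Origin: centre of its lower rim, z up. Largest: 69 mm across, mouth 62 mm wide and 63 mm deep, top at 68 mm, knob 24 mm across from 68 to 86 mm height. Shut, its rim rests on the foot of the large case, 14 mm above the case's underside. About 0.07 kg.
- lid_medium: Slip-on case lid of pale turned wood: a cup standing mouth down, wooden knob in the middle of its closed top, two dark lines near its rim. Origin: centre of its lower rim, z up. Middle: 58 mm across, mouth 51 mm wide and 45 mm deep, top at 50 mm, knob 21 mm across from 50 to 67 mm height. Shut, its rim rests on the foot of the medium case, 14 mm above the case's underside. About 0.045 kg.
- lid_small: Slip-on case lid of pale turned wood: a cup standing mouth down, wooden knob in the middle of its closed top, two dark lines near its rim. Origin: centre of its lower rim, z up. Smallest: 47 mm across, mouth 40 mm wide and 31 mm deep, top at 36 mm, knob 18 mm across from 36 to 52 mm height. Shut, its rim rests on the foot of the small case, 11 mm above the case's underside. About 0.03 kg.
Not all that is in view belongs to the job. What is shaped like the lid_medium but green or pink is not meant.

How it is judged:
At the end, for the whole second after the job is handed in: Each weight upright in the well of its own-size case (8 mm of its axis, 4 mm of the floor), each case upright on the bench with its own-size lid on, level (0.08 rad), rim within 3 mm of the foot and 8 mm of the axis; all released and at rest (z of weight_large in the frame of case_large between 0.004 and 0.012 m and horizontal distance between each of weight_large, lid_large and case_large below 0.008 m and z of lid_large in the frame of case_large between 0.01 and 0.017 m and angle between each of case_large, case_medium, case_small's own z axis and vertical below 0.06 rad and angle between each of lid_large, lid_medium, lid_small's own z axis and vertical below 0.08 rad and angle between each of weight_large, weight_medium, weight_small's own z axis and vertical below 0.1 rad and height (world z) of each of case_large, case_medium, case_small below 0.005 m and linear speed of each of weight_large, case_large, lid_large, weight_medium, case_medium, lid_medium, weight_small, case_small, lid_small below 0.02 m/s and z of weight_medium in the frame of case_medium between 0.004 and 0.012 m and horizontal distance between each of weight_medium, lid_medium and case_medium below 0.008 m and z of lid_medium in the frame of case_medium between 0.01 and 0.017 m and z of weight_small in the frame of case_small between 0.004 and 0.012 m and horizontal distance between each of weight_small, lid_small and case_small below 0.008 m and z of lid_small in the frame of case_small between 0.007 and 0.014 m); the robot touches nothing.
It fails at once if a weight falls over (tilts more than 0.8 rad) (angle between any of weight_large, weight_medium, weight_small's own z axis and vertical above 0.8 rad).
It also fails if it takes over 122 s, if anything falls off the work surface, if the arm or the gripper's body presses on something with over 40 N, if the wrist force passes 120 N, or if a joint passes its speed limit or range.

ROBOT

A 7-joint arm with a two-finger parallel gripper is mounted at the origin on a cart in front of the work surface, level with it; the furniture and walls round the work are solid. World frame = base frame: x ahead of the robot, y to its left, z up, the work surface at z = 0. Lengths are in m, angles in rad, forces in N, time in s.
With the tool pointing down it reaches from about 0.4 to 0.925 m from the base axis. Payload 4.1 kg.
Tool frame: the origin (TCP) lies midway between the tips of the shut fingers; the grasp point (between the pads) lies 19 mm behind it; z points along the fingers, y is the line along which they close (so a half turn about z gives the same grasp; the last joint's range is limited). The gripper opens to 85 mm and grips with 20 to 120 N. Pads are 22 mm wide; open, the fingers measure 114 mm over their backs; the gripper's body (76 mm by 85 mm) begins 54 mm behind the grasp point. The pads swing forward as they close: fully open they stand 13 mm farther back than shut.
Start: joints at [1.014, 0.398, 0.045, 1.537, -0.019, 1.207, -0.051], TCP at [0.287, -0.583, 0.231] pointing down, gripper open.
Joint ranges: [-2.82, 2.82], [-0.49, 2.23], [-1.37, 1.46], [0, 2.46], [-1.36, 4.5], [0.23, 2], [-2.94, 2.94]. Speed limits (rad/s): [2.57, 2.57, 3.14, 3.14, 3.14, 3.14, 3.14].

INTERFACE

Orientations are given as a unit quaternion [x, y, z, w].
In Python, from station import * gives the robot as it stands.
- The arm moves only by the tool shift_gripper, called after "Request:" by a JSON object that holds its "name" and its "arguments". Schema: {"type":"object","properties":{"offsets":{"type":"array","items":{"type":"object","properties":{"r":{"type":"array","items":{"type":"number"},"minItems":3,"maxItems":3},"xyz":{"type":"array","items":{"type":"number"},"minItems":3,"maxItems":3},"finger_gap":{"type":"number"}},"additionalProperties":false,"required":["finger_gap"]},"minItems":1,"maxItems":12},"only":{"type":"string"},"quiet":{"type":"boolean"},"lines":{"type":"string"}},"required":["offsets"],"additionalProperties":false}. offsets is a list of rows, 1 to 12 of them, each an object with the fields r (a list: a rotation vector rx, ry, rz in fractions of the full range, 1 being pi rad), xyz (a list: dx, dy, dz in shares of 500 mm (1.0 is 500 mm)), finger_gap (the opening from 0.0 (shut) to 1.0 (fully open)); a field left out counts as zero (the opening has to be given); each row shifts and turns the commanded pose from where the row before left it, along the tool's axes as they then stand; what a row does not reach is not made up. A row lasts 1/10 s, in which the tool goes at most 0.05 m and 0.15 rad, less where a joint would pass 70% of its speed; a pose out of reach is approached as far as the arm can. The fingers move at their own pace and stop on an object; the grip force is fixed at half the most. Time passes only in rows, so rows that do not move let the fingers close. The tool returns the time, the measured TCP pose, the force, the opening and the grip force at its end. only (a regular expression) keeps the lines of the reply that match it, lines (a string "A,B") keeps lines A to B, and quiet returns only ok. A shift or turn number past 1, either way, is cut back to 1. Input that does not fit is refused with a message, and nothing moves.
- sense(): the state, without advancing time (a new reading comes with each control period).
- camera(name): name is "scene" or "top"; returns the picture (420x560x3 uint8, red, green, blue); there is no depth.
- camera_info(name): a dict with "intrinsics" (3x3 intrinsics, pixels), "distortion" ([k1, k2, p1, p2, k3] as OpenCV has them; the pictures are not rectified), "pose" (4x4, takes a point from camera to world coordinates). Camera axes: x right, y up, looking along -z (the intrinsics and any distortion apply to the point x, -y, -z); pixel columns grow to the right and rows downward; lengths in m; the calibration is good to about 2 mm. A picture is of the moment at which its call begins. camera_info takes no time and is no camera call.
- job_done(): hands the job in; it is judged then, once.
The state is a dict: "time": time; "joint_positions": joint angles; "joint_velocities": joint speeds; "effort": joint torques, N m; "tcp_pos": TCP position; "ee_rot": TCP orientation; "force": force on the tool from outside, world axes, zero at the start; "ft_torque": the same for the moment, N m; "finger_gap": opening from 0.0 (shut) to 1.0 (fully open); "gripper_force": force on a finger pad.
Only numpy, scipy, OpenCV 4.12 (cv2) and the standard library are available. Lean on these libraries where they do the work, as an engineer would, in place of code of your own. Each camera call takes 0.05 s, during which the arm holds its last target. There are 200 camera calls.

## Working session

There is one attempt and no reset: what is moved stays moved. The work goes in short steps, Python scripts to look and compute and a tool call to move; the robot and the scene stay as the last step left them, time stands still between calls to the robot, and variables do not carry over. Pictures are saved under pics/ and viewed, at most 14 in all, crops included, and the job is handed in when it is done.

```bash
ls; mkdir -p pics
```

Run:
```python
from station import *
import cv2
s=sense();print({k:s[k] for k in("time","tcp_pos","ee_rot","finger_gap","force")})
for n in("scene","top"):
    cv2.imwrite(f"pics/{n}0.png",camera(n)[:,:,::-1]);i=camera_info(n);print(n,i)
```

```text
pics
{'time': 0.0, 'tcp_pos': array([ 0.28700271, -0.58247301,  0.23024453]), 'ee_rot': array([ 9.73905230e-01,  2.26952861e-01, -2.87305161e-04, -9.58872013e-04]), 'finger_gap': 1.0006849839414909, 'force': array([ 0.0070568 , -1.83163113,  0.05823213])}
scene {'intrinsics': array([[468.423683  ,   0.        , 276.11384361],
       [  0.        , 468.423683  , 208.64379296],
       [  0.        ,   0.        ,   1.        ]]), 'distortion': array([-0.01132398,  0.        ,  0.        ,  0.        ,  0.        ]), 'pose': array([[-0.99498705,  0.09270386, -0.03750686,  0.46424179],
       [-0.09958543, -0.8842238 ,  0.45632336,  0.38649906],
       [ 0.00913848,  0.45777097,  0.88902319,  0.94804654],
       [ 0.        ,  0.        ,  0.        ,  1.        ]])}
top {'intrinsics': array([[451.03027879,   0.        , 278.73972546],
       [  0.        , 451.03027879, 207.21498149],
       [  0.        ,   0.        ,   1.        ]]), 'distortion': array([0.01198541, 0.        , 0.        , 0.        , 0.        ]), 'pose': array([[-0.02545317,  0.99632098, -0.081833  ,  0.41765087],
       [-0.99962271, -0.02452107,  0.01237527, -0.07638549],
       [ 0.01032311,  0.08211711,  0.99656922,  1.00293584],
       [ 0.        ,  0.        ,  0.        ,  1.        ]])}
```

View pics/scene0.png

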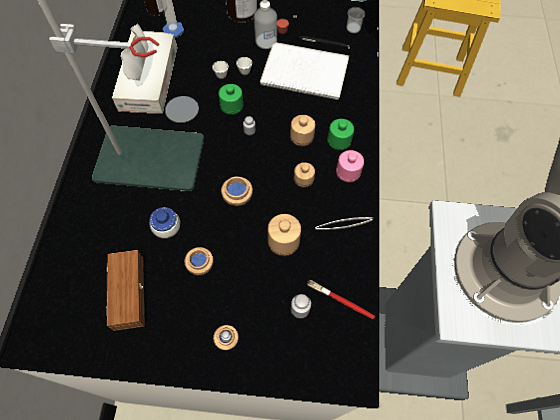

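View pics/top0.png

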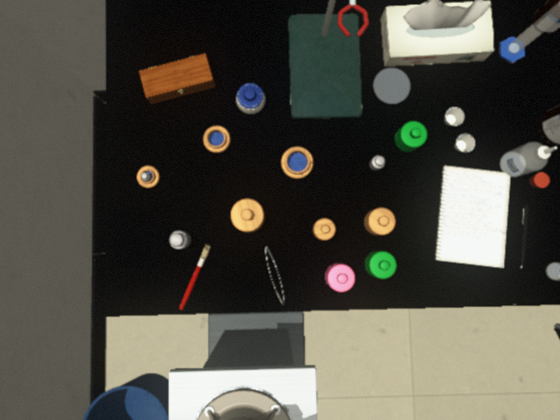

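The scene view shows the cases at L (237,190), M (199,261) and S (226,337). The lids are at L (284,233), S (305,174) and M (303,129), and the weights at L (301,306) and M (249,125). The top view shows the same layout: cases (297,162), (217,139), (148,177); lids (248,215), (324,229), (380,221); weights (180,240), (377,162). Next I'll zoom in on all of these.

Run:
```python
import cv2,numpy as np
P={'top':[(297,162),(217,139),(148,177),(248,215),(380,221),(324,229),(180,240),(377,162)],
'scene':[(237,190),(199,261),(226,337),(284,233),(303,129),(305,174),(301,306),(249,125)]}
for n,b in (('top',0),('scene',0)):
    im=cv2.imread(f'pics/{n}0.png')
    t=[cv2.resize(im[v-24:v+24,u-24:u+24],(200,200),interpolation=cv2.INTER_NEAREST) for u,v in P[n]]
    P[n]=np.vstack([np.hstack(t[:4]),np.hstack(t[4:])])
cv2.imwrite('pics/z_top.png',P['top']);cv2.imwrite('pics/z_scene.png',P['scene'])
```

```text
(no output)
```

View pics/z_top.png

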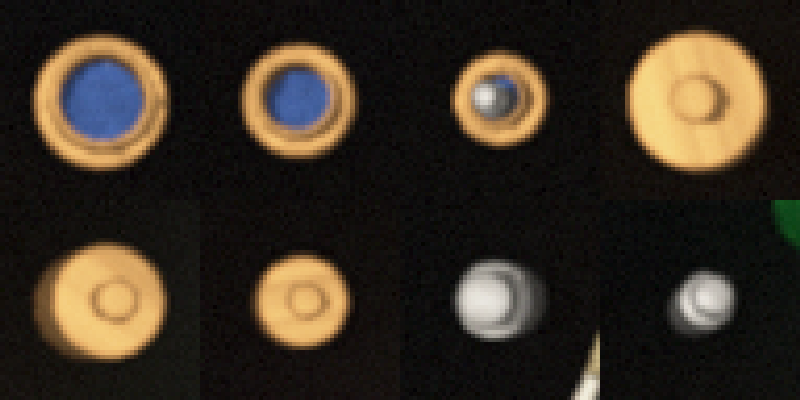

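View pics/z_scene.png

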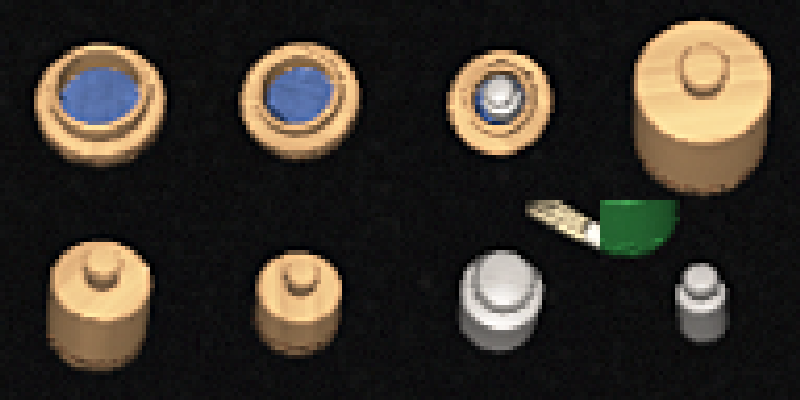

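The crops show the parts cleanly separated: a blue well for each open case, bright lid tops with their knobs, and grey-white weights. I'll measure next.

Create h.py:
```python
from station import *
import cv2,numpy as np
def ray(n,uv):
    i=camera_info(n);p=cv2.undistortPoints(np.array([[uv]],float),i["intrinsics"],i["distortion"])[0,0]
    T=i["pose"];d=T[:3,:3]@[p[0],-p[1],-1.];return T[:3,3],d/np.linalg.norm(d)
def plane(n,uv,z):
    o,d=ray(n,uv);return (o+d*(z-o[2])/d[2])[:2]
def tri(a,b):
    (o,d),(p,e)=ray('top',a),ray('scene',b)
    s=np.linalg.lstsq(np.c_[d,-e],p-o,rcond=None)[0];A,B=o+s[0]*d,p+s[1]*e
    return (A+B)/2,np.linalg.norm(A-B)
def blob(mask,c,r=24):
    """ellipse (centre, axes) of the mask's blob nearest to c"""
    w=np.zeros_like(mask);cv2.circle(w,c,r,255,-1)
    cs=[k for k in cv2.findContours(cv2.resize(mask&w,None,fx=4,fy=4,interpolation=cv2.INTER_LINEAR)//128*255,0,cv2.CHAIN_APPROX_NONE)[0] if len(k)>30]
    k=max(cs,key=cv2.contourArea);e=cv2.fitEllipse(cv2.convexHull(k))
    return (np.array(e[0])-1.5)/4,np.array(e[1])/4
def bright(img,t):   # red channel: wood tops and steel both bright in it
    return ((img[:,:,0]>t)*255).astype(np.uint8)
def blue(img):
    i=img.astype(int);return ((i[:,:,2]>i[:,:,0]+35)*255).astype(np.uint8)
def say(name,top,sc,zref):
    p,e=tri(top[0],sc[0]);print(name,'tri',p.round(4),'gap',round(e,4),'| at zref',zref,plane('top',top[0],zref).round(4),plane('scene',sc[0],zref).round(4),'ax',top[1].round(1),sc[1].round(1))
```

Run:
```python
from h import *
T,S=[cv2.imread(f'pics/{n}0.png')[:,:,::-1] for n in('top','scene')]
print({n:[int(I[v,u,0]) for u,v in L] for n,I,L in(('t',T,[(248,205),(366,225),(359,221)]),('s',S,[(284,225),(284,245),(303,140)]))})
for n,t,s,z in(('lidL',(248,215),(284,233),.068),('lidM',(380,221),(303,129),.050),('lidS',(324,229),(305,174),.036)):
    say(n,blob(bright(T,190),t),blob(bright(S,205),s),z)
for n,t,s,z in(('caseL',(297,162),(237,190),.008),('caseM',(217,139),(199,261),.008),('caseS',(148,177),(226,337),.008)):
    say(n+' foot',blob(bright(T,90),t),blob(bright(S,90),s),.011)
    say(n+' felt',blob(blue(T),t),blob(blue(S),s),z)
for n,t,s,z in(('wL',(178,240),(301,302),.05),('wM',(379,161),(249,125),.04)):
    for a in(60,120,170):say(n+str(a),blob(bright(T,a),t,15),blob(bright(S,a),s,15),z)
```

```text
{'t': [231, 103, 17], 's': [243, 138, 139]}
lidL tri [ 0.4803 -0.0207  0.0693] gap 0.0003 | at zref 0.068 [ 0.4805 -0.0206] [ 0.4802 -0.0213] ax [32.3 32.6] [29.8 32.8]
lidM tri [ 0.4613 -0.3032  0.0548] gap 0.0 | at zref 0.05 [ 0.4615 -0.3044] [ 0.4613 -0.3069] ax [25.7 26.9] [19.2 23.7]
lidS tri [ 0.4479 -0.1838  0.0394] gap 0.0003 | at zref 0.036 [ 0.4482 -0.1842] [ 0.4477 -0.1859] ax [20.9 21. ] [16.9 19.9]
caseL foot tri [ 0.5988 -0.1309  0.0128] gap 0.0002 | at zref 0.011 [ 0.599 -0.131] [ 0.5992 -0.132 ] ax [33.  33.3] [29.6 31.7]
caseL felt tri [ 0.5987 -0.1316  0.0199] gap 0.0005 | at zref 0.008 [ 0.6006 -0.1323] [ 0.6007 -0.1383] ax [18.7 18.8] [13.5 18.9]
caseM foot tri [0.6554 0.0468 0.0133] gap 0.0001 | at zref 0.011 [0.6559 0.0471] [0.6559 0.0459] ax [27.9 28.3] [27.9 29.4]
caseM felt tri [0.6553 0.0461 0.0176] gap 0.0001 | at zref 0.008 [0.6576 0.0473] [0.6572 0.0426] ax [13.2 14.5] [13.2 15.9]
caseS foot tri [0.5747 0.1995 0.0121] gap 0.0 | at zref 0.011 [0.5749 0.1998] [0.5749 0.1993] ax [23.1 23.5] [25.3 26. ]
caseS felt tri [0.5828 0.2003 0.0006] gap 0.0043 | at zref 0.008 [0.5837 0.1982] [0.5797 0.202 ] ax [2.1 3.9] [5.9 8.8]
wL60 tri [0.4335 0.1277 0.0359] gap 0.0002 | at zref 0.05 [0.4332 0.1247] [0.4341 0.1317] ax [20.  20.3] [21.6 24.5]
wL120 tri [0.4333 0.1268 0.0467] gap 0.0003 | at zref 0.05 [0.4334 0.1261] [0.4333 0.1278] ax [17.  18.9] [19.1 20.1]
wL170 tri [0.4331 0.1267 0.0664] gap 0.0002 | at zref 0.05 [0.4332 0.1303] [0.4326 0.1219] ax [12.1 12.2] [12.9 13.4]
wM60 tri [ 0.5919 -0.3071  0.026 ] gap 0.0 | at zref 0.04 [ 0.5894 -0.3038] [ 0.5899 -0.2966] ax [14.3 16.7] [13.2 20.1]
wM120 tri [ 0.591  -0.3042  0.0421] gap 0.0013 | at zref 0.04 [ 0.5907 -0.3046] [ 0.5919 -0.3059] ax [12.3 13.3] [12.2 12.4]
wM170 tri [ 0.5887 -0.2999  0.058 ] gap 0.003 | at zref 0.04 [ 0.5903 -0.304 ] [ 0.5927 -0.3141] ax [10.4 12.1] [6.2 7.5]
```

Heights and two-view gaps agree with the sizes given. I'll level the yaw first.

The rows are not in the units I measure in: shifts go in shares of 500 mm and turns go in shares of pi rad. I convert before sending: 0.115 rad / 3.1416 = 0.0366.

Request:
{"name": "shift_gripper", "arguments": {"offsets": [{"r":[0, 0, 0.0366], "finger_gap":1}, {"r":[0, 0, 0.0366], "finger_gap":1}, {"r":[0, 0, 0.0366], "finger_gap":1}, {"r":[0, 0, 0.036], "finger_gap":1}]}}

```text
time: 0.5
tcp_pos: [0.2872, -0.5827, 0.2307]
ee_rot: [1.0, -0.002, -0.0, -0.0]
force: [0.6, 0.0, 0.1]
finger_gap: 0.998
gripper_force: 0.0
```

```bash
python3 -c "
from station import *
s=sense();print(s['ee_rot'],s['joint_positions'])"
```

```text
[ 9.99996955e-01 -2.40529895e-03 -2.80207263e-04 -4.74741102e-04] [ 0.95141002  0.40127147  0.13048221  1.53928239 -0.05439597  1.20569664
 -0.48448129]
```

To row units: 0.0303 m / 0.5 = 0.0606, -0.0278 m / 0.5 = -0.0556.

Request:
{"name": "shift_gripper", "arguments": {"offsets": [{"xyz":[0.0606, -0.0556, 0], "finger_gap":0.8}, {"xyz":[0.0606, -0.0556, 0], "finger_gap":0.8}, {"xyz":[0.0606, -0.0556, 0], "finger_gap":0.7}, {"xyz":[0.0606, -0.0556, 0.01], "finger_gap":0.6}, {"xyz":[0.0606, -0.0556, 0.02], "finger_gap":0.6}, {"xyz":[0.0606, -0.0556, 0.02], "finger_gap":0.6}, {"xyz":[0.0606, -0.0556, 0.02], "finger_gap":0.6}, {"xyz":[0.0606, -0.0556, 0.02], "finger_gap":0.6}, {"xyz":[0.0606, -0.0556, 0.02], "finger_gap":0.6}, {"xyz":[0.0606, -0.0556, 0.02], "finger_gap":0.6}, {"finger_gap":0.6}]}}

```text
time: 1.6
tcp_pos: [0.5949, -0.2961, 0.1638]
ee_rot: [1.0, 0.006, 0.0, -0.003]
force: [0.1, 0.8, -0.2]
finger_gap: 0.603
gripper_force: 0.0
```

Request:
{"name": "shift_gripper", "arguments": {"offsets": [{"finger_gap":0.6}, {"finger_gap":0.6}, {"finger_gap":0.6}]}}

```text
time: 1.9
tcp_pos: [0.5891, -0.3072, 0.1667]
ee_rot: [1.0, -0.002, -0.0, 0.001]
force: [-0.4, -0.4, 0.9]
finger_gap: 0.597
gripper_force: 0.0
```

To row units: 0.035 m / 0.5 = 0.07, -0.002 m / 0.5 = -0.004.

Request:
{"name": "shift_gripper", "arguments": {"offsets": [{"xyz":[0.0028, -0.004, 0.07], "finger_gap":0.6}, {"xyz":[0, 0, 0.07], "finger_gap":0.6}, {"xyz":[0, 0, 0.06], "finger_gap":0.6}, {"xyz":[0, 0, 0.04], "finger_gap":0.6}, {"xyz":[0, 0, 0.03], "finger_gap":0.6}, {"xyz":[0, 0, 0.0274], "finger_gap":0.6}, {"finger_gap":0.6}, {"finger_gap":0.6}, {"finger_gap":0.6}]}}

```text
time: 2.8
tcp_pos: [0.5928, -0.3037, 0.019]
ee_rot: [1.0, -0.0, 0.001, 0.001]
force: [0.5, -0.5, -0.1]
finger_gap: 0.602
gripper_force: 0.0
```

Request:
{"name": "shift_gripper", "arguments": {"offsets": [{"finger_gap":0.4}, {"finger_gap":0.3}, {"finger_gap":0.2}, {"finger_gap":0.1}, {"finger_gap":0}, {"finger_gap":0}, {"finger_gap":0}]}}

```text
time: 3.5
tcp_pos: [0.5926, -0.304, 0.0191]
ee_rot: [1.0, -0.0, 0.001, 0.001]
force: [-0.3, 0.2, 5.1]
finger_gap: 0.297
gripper_force: 58.6
```

To row units: -0.03 m / 0.5 = -0.06, -0.02 m / 0.5 = -0.04.

Request:
{"name": "shift_gripper", "arguments": {"offsets": [{"xyz":[0, 0, -0.02], "finger_gap":0}, {"xyz":[0, 0, -0.04], "finger_gap":0}, {"xyz":[0, 0, -0.06], "finger_gap":0}, {"xyz":[0, 0, -0.06], "finger_gap":0}, {"finger_gap":0}, {"finger_gap":0}]}}

```text
time: 4.1
tcp_pos: [0.5917, -0.3028, 0.1079]
ee_rot: [1.0, -0.0, 0.0, -0.0]
force: [0.2, -0.3, -2.8]
finger_gap: 0.293
gripper_force: 59.1
```

Run:
```python
from h import *
S=camera('scene');cv2.imwrite('pics/s1.png',cv2.resize(S[60:260,150:400,::-1],(750,600)))
```

```text
(no output)
```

View pics/s1.png

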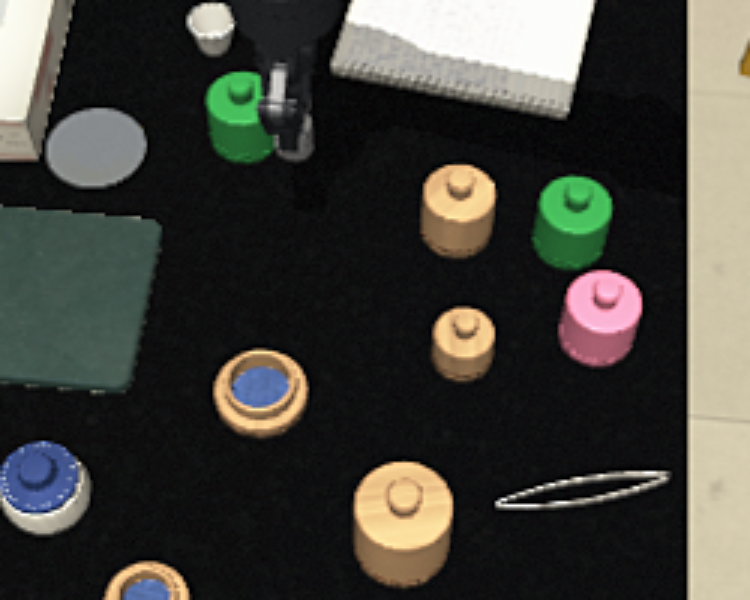

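The medium weight is held upright and clear of the bench, at about (295,140) in the crop. I'll carry it to the medium case.

Request:
{"name": "shift_gripper", "arguments": {"offsets": [{"xyz":[0.006, -0.03, 0], "finger_gap":0}, {"xyz":[0.0144, -0.0696, 0], "finger_gap":0}, {"xyz":[0.0144, -0.08, 0], "finger_gap":0}, {"xyz":[0.0144, -0.08, 0], "finger_gap":0}, {"xyz":[0.0144, -0.08, 0], "finger_gap":0}, {"xyz":[0.0144, -0.08, 0], "finger_gap":0}, {"xyz":[0.0144, -0.08, 0], "finger_gap":0}, {"xyz":[0.0144, -0.08, 0], "finger_gap":0}, {"xyz":[0.0144, -0.06, 0], "finger_gap":0}, {"xyz":[0.0088, -0.04, 0], "finger_gap":0}, {"xyz":[0, -0.02, 0], "finger_gap":0}, {"finger_gap":0}]}}

```text
time: 5.35
tcp_pos: [0.6555, 0.0496, 0.1063]
ee_rot: [1.0, 0.002, -0.001, -0.001]
force: [0.1, 0.5, -2.3]
finger_gap: 0.301
gripper_force: 59.3
```

Request:
{"name": "shift_gripper", "arguments": {"offsets": [{"finger_gap":0}, {"finger_gap":0}, {"finger_gap":0}, {"finger_gap":0}]}}

```text
time: 5.75
tcp_pos: [0.6568, 0.0453, 0.1077]
ee_rot: [1.0, -0.001, 0.0, 0.0]
force: [-0.2, -0.7, -1.6]
finger_gap: 0.298
gripper_force: 59.3
```

To row units: 0.02 m / 0.5 = 0.04, 0.008 m / 0.5 = 0.016.

Request:
{"name": "shift_gripper", "arguments": {"offsets": [{"xyz":[0, -0.003, 0.02], "finger_gap":0}, {"xyz":[0, 0, 0.04], "finger_gap":0}, {"xyz":[0, 0, 0.03], "finger_gap":0}, {"xyz":[0, 0, 0.02], "finger_gap":0}, {"xyz":[0, 0, 0.02], "finger_gap":0}, {"xyz":[0, 0, 0.016], "finger_gap":0}, {"xyz":[0, 0, 0.01], "finger_gap":0}, {"finger_gap":0}, {"finger_gap":0}]}}

```text
time: 6.65
tcp_pos: [0.6572, 0.0482, 0.03]
ee_rot: [1.0, -0.0, 0.0, 0.0]
force: [-0.8, 1.9, -1.9]
finger_gap: 0.299
gripper_force: 59.3
```

To row units: 0.0015 m / 0.5 = 0.003.

Request:
{"name": "shift_gripper", "arguments": {"offsets": [{"xyz":[0, 0, 0.003], "finger_gap":0}, {"xyz":[0, 0, 0.003], "finger_gap":0}, {"finger_gap":0}, {"finger_gap":0}]}}

```text
time: 7.05
tcp_pos: [0.6573, 0.0482, 0.0272]
ee_rot: [1.0, -0.0, 0.001, -0.0]
force: [-0.3, -0.3, 1.7]
finger_gap: 0.298
gripper_force: 59.6
```

Request:
{"name": "shift_gripper", "arguments": {"offsets": [{"finger_gap":0.4}, {"finger_gap":0.5}, {"finger_gap":0.6}, {"xyz":[0, 0, -0.004], "finger_gap":0.6}, {"xyz":[0, 0, -0.02], "finger_gap":0.6}, {"xyz":[0, 0, -0.06], "finger_gap":0.6}, {"xyz":[0, 0, -0.08], "finger_gap":0.6}, {"xyz":[0, 0, -0.08], "finger_gap":0.6}, {"finger_gap":0.6}, {"finger_gap":0.6}, {"finger_gap":0.6}]}}

```text
time: 8.15
tcp_pos: [0.6559, 0.048, 0.1478]
ee_rot: [1.0, -0.0, -0.001, 0.0]
force: [-0.4, -0.8, -0.7]
finger_gap: 0.602
gripper_force: 0.0
```

To row units: -0.04 m / 0.5 = -0.08, -0.03 m / 0.5 = -0.06.

Request:
{"name": "shift_gripper", "arguments": {"offsets": [{"xyz":[-0.04, -0.016, 0], "finger_gap":0.75}, {"xyz":[-0.08, -0.026, 0], "finger_gap":0.75}, {"xyz":[-0.08, -0.026, 0], "finger_gap":0.75}, {"xyz":[-0.08, -0.026, 0], "finger_gap":0.75}, {"xyz":[-0.08, -0.026, 0], "finger_gap":0.75}, {"xyz":[-0.06, -0.026, 0], "finger_gap":0.75}, {"xyz":[-0.0252, -0.0114, 0], "finger_gap":0.75}, {"finger_gap":0.75}, {"finger_gap":0.75}, {"finger_gap":0.75}, {"finger_gap":0.75}, {"finger_gap":0.75}]}}

```text
time: 9.35
tcp_pos: [0.435, 0.1265, 0.1484]
ee_rot: [1.0, -0.001, 0.0, 0.0]
force: [0.4, -0.0, -0.3]
finger_gap: 0.748
gripper_force: 0.0
```

Run:
```python
from h import *
S=camera('scene');cv2.imwrite('pics/s2.png',S[:,:,::-1]);print(sense()['tcp_pos'])
k=blob(blue(S),(199,261));print(k)
```

```text
[0.43478585 0.12658402 0.14846282]
(array([204.02905273, 258.5       ]), array([2.96409941, 7.65317154]))
```

To row units: 0.03 m / 0.5 = 0.06, -0.0017 m / 0.5 = -0.0034.

Request:
{"name": "shift_gripper", "arguments": {"offsets": [{"xyz":[-0.0034, 0, 0.04], "finger_gap":0.75}, {"xyz":[0, 0, 0.06], "finger_gap":0.75}, {"xyz":[0, 0, 0.06], "finger_gap":0.75}, {"xyz":[0, 0, 0.04], "finger_gap":0.75}, {"xyz":[0, 0, 0.03], "finger_gap":0.75}, {"xyz":[0, 0, 0.022], "finger_gap":0.75}, {"finger_gap":0.75}, {"finger_gap":0.75}]}}

```text
time: 10.2
tcp_pos: [0.433, 0.127, 0.0229]
ee_rot: [1.0, -0.0, 0.0, -0.0]
force: [0.5, -0.0, -0.3]
finger_gap: 0.751
gripper_force: 0.0
```

Request:
{"name": "shift_gripper", "arguments": {"offsets": [{"finger_gap":0.6}, {"finger_gap":0.5}, {"finger_gap":0.4}, {"finger_gap":0.2}, {"finger_gap":0}, {"finger_gap":0}, {"finger_gap":0}, {"finger_gap":0}]}}

```text
time: 11.0
tcp_pos: [0.4332, 0.1273, 0.0237]
ee_rot: [1.0, -0.0, 0.001, -0.0]
force: [-2.2, -0.0, 6.2]
finger_gap: 0.425
gripper_force: 59.3
```

View pics/s2.png

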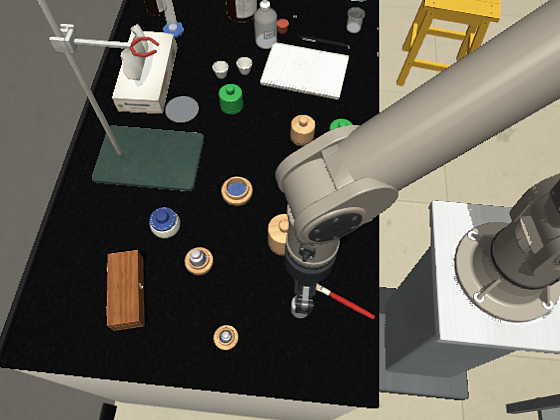

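The medium weight stands in its case at (198,259), and the large one is now gripped. I'll lift it and carry it over.

To row units: -0.04 m / 0.5 = -0.08, -0.02 m / 0.5 = -0.04.

Request:
{"name": "shift_gripper", "arguments": {"offsets": [{"xyz":[0, 0, -0.02], "finger_gap":0}, {"xyz":[0, 0, -0.04], "finger_gap":0}, {"xyz":[0, 0, -0.06], "finger_gap":0}, {"xyz":[0, 0, -0.08], "finger_gap":0}, {"xyz":[0, 0, -0.06], "finger_gap":0}, {"finger_gap":0}, {"finger_gap":0}]}}

```text
time: 11.7
tcp_pos: [0.4318, 0.1265, 0.1524]
ee_rot: [1.0, -0.0, -0.0, 0.0]
force: [-1.3, 0.4, -5.7]
finger_gap: 0.427
gripper_force: 61.4
```

Request:
{"name": "shift_gripper", "arguments": {"offsets": [{"xyz":[0.024, 0.036, 0], "finger_gap":0}, {"xyz":[0.044, 0.068, 0], "finger_gap":0}, {"xyz":[0.048, 0.076, 0], "finger_gap":0}, {"xyz":[0.048, 0.076, 0], "finger_gap":0}, {"xyz":[0.048, 0.076, 0], "finger_gap":0}, {"xyz":[0.048, 0.076, 0], "finger_gap":0}, {"xyz":[0.036, 0.056, 0], "finger_gap":0}, {"xyz":[0.024, 0.036, 0], "finger_gap":0}, {"xyz":[0.012, 0.016, 0], "finger_gap":0}, {"finger_gap":0}, {"finger_gap":0}, {"finger_gap":0}]}}

```text
time: 12.9
tcp_pos: [0.5976, -0.1288, 0.152]
ee_rot: [1.0, 0.001, -0.001, -0.001]
force: [0.7, -0.2, -5.1]
finger_gap: 0.42
gripper_force: 61.3
```

Request:
{"name": "shift_gripper", "arguments": {"offsets": [{"finger_gap":0}, {"finger_gap":0}, {"finger_gap":0}]}}

```text
time: 13.2
tcp_pos: [0.5984, -0.1307, 0.1528]
ee_rot: [1.0, 0.0, 0.0, 0.0]
force: [-0.5, -0.4, -5.6]
finger_gap: 0.421
gripper_force: 61.3
```

To row units: 0.03 m / 0.5 = 0.06, 0.008 m / 0.5 = 0.016.

Request:
{"name": "shift_gripper", "arguments": {"offsets": [{"xyz":[0, 0, 0.02], "finger_gap":0}, {"xyz":[0, 0, 0.04], "finger_gap":0}, {"xyz":[0, 0, 0.06], "finger_gap":0}, {"xyz":[0, 0, 0.04], "finger_gap":0}, {"xyz":[0, 0, 0.03], "finger_gap":0}, {"xyz":[0, 0, 0.02], "finger_gap":0}, {"xyz":[0, 0, 0.016], "finger_gap":0}, {"xyz":[0, 0, 0.01], "finger_gap":0}, {"finger_gap":0}, {"finger_gap":0}, {"finger_gap":0}]}}

```text
time: 14.3
tcp_pos: [0.5992, -0.1313, 0.0354]
ee_rot: [1.0, -0.0, 0.001, 0.0]
force: [0.4, -0.7, -5.0]
finger_gap: 0.42
gripper_force: 61.3
```

To row units: 0.002 m / 0.5 = 0.004.

Request:
{"name": "shift_gripper", "arguments": {"offsets": [{"xyz":[0, 0, 0.004], "finger_gap":0}, {"xyz":[0, 0, 0.004], "finger_gap":0}, {"finger_gap":0}, {"finger_gap":0}]}}

```text
time: 14.7
tcp_pos: [0.599, -0.1312, 0.0317]
ee_rot: [1.0, -0.0, 0.0, 0.0]
force: [-2.1, -0.1, 4.7]
finger_gap: 0.419
gripper_force: 62.1
```

Request:
{"name": "shift_gripper", "arguments": {"offsets": [{"finger_gap":0.5}, {"finger_gap":0.6}, {"finger_gap":0.7}, {"xyz":[0, 0, -0.004], "finger_gap":0.7}, {"xyz":[0, 0, -0.02], "finger_gap":0.7}, {"xyz":[0, 0, -0.06], "finger_gap":0.7}, {"xyz":[0, 0, -0.08], "finger_gap":0.7}, {"xyz":[0, 0, -0.08], "finger_gap":0.6}, {"finger_gap":0.5}, {"finger_gap":0.5}, {"finger_gap":0.5}]}}

```text
time: 15.8
tcp_pos: [0.5976, -0.1309, 0.1518]
ee_rot: [1.0, -0.0, -0.001, -0.0]
force: [-0.6, -1.0, -0.3]
finger_gap: 0.498
gripper_force: 0.0
```

Next is the medium lid.

To row units: 0.038 m / 0.5 = 0.076, 0.033 m / 0.5 = 0.066.

Request:
{"name": "shift_gripper", "arguments": {"offsets": [{"xyz":[-0.024, 0.03, 0], "finger_gap":0.5}, {"xyz":[-0.052, 0.066, 0], "finger_gap":0.5}, {"xyz":[-0.06, 0.076, 0], "finger_gap":0.5}, {"xyz":[-0.06, 0.076, 0], "finger_gap":0.5}, {"xyz":[-0.048, 0.06, 0], "finger_gap":0.5}, {"xyz":[-0.0284, 0.038, 0], "finger_gap":0.5}, {"finger_gap":0.5}, {"finger_gap":0.5}, {"finger_gap":0.5}, {"finger_gap":0.5}, {"finger_gap":0.5}]}}

```text
time: 16.9
tcp_pos: [0.4629, -0.303, 0.1524]
ee_rot: [1.0, 0.001, -0.0, -0.0]
force: [-0.3, 0.2, -0.6]
finger_gap: 0.501
gripper_force: 0.0
```

Run:
```python
from h import *
S,T=camera('scene'),camera('top');cv2.imwrite('pics/s3.png',S[:,:,::-1]);cv2.imwrite('pics/t3.png',T[:,:,::-1]);print(sense()['tcp_pos'])
```

```text
[ 0.46272465 -0.30343803  0.15254911]
```

Run:
```python
from h import *
T,S=[cv2.imread(f'pics/{n}3.png')[:,:,::-1] for n in('t','s')]
for n,t,s in(('caseL',(297,162),(237,190)),('caseM',(217,139),(199,261)),('caseS',(148,177),(226,337)),('lidL',(248,215),(284,233)),('lidS',(324,229),(305,174))):
    say(n,blob(bright(T,90 if n<'d' else 190),t),blob(bright(S,90 if n<'d' else 205),s),.011 if n<'d' else .068 if n=='lidL' else .036)
c=lambda I,p:cv2.resize(I[p[1]-28:p[1]+28,p[0]-28:p[0]+28,::-1],(260,260),interpolation=cv2.INTER_NEAREST)
cv2.imwrite('pics/c3.png',np.vstack([np.hstack([c(T,p) for p in((297,162),(217,139),(380,221))]),np.hstack([c(S,p) for p in((237,190),(199,261),(303,129))])]))
```

```text
caseL tri [ 0.5978 -0.1305  0.0215] gap 0.0014 | at zref 0.011 [ 0.599 -0.131] [ 0.6001 -0.1365] ax [33.5 33.9] [31.7 34. ]
caseM tri [0.6555 0.0469 0.0136] gap 0.0001 | at zref 0.011 [0.6561 0.0472] [0.656  0.0459] ax [28.6 28.8] [28.  29.4]
caseS tri [0.5748 0.1995 0.0114] gap 0.0001 | at zref 0.011 [0.5749 0.1996] [0.5748 0.1994] ax [23.8 24.1] [25.4 26.1]
lidL tri [ 0.4804 -0.0209  0.0686] gap 0.0002 | at zref 0.068 [ 0.4805 -0.0209] [ 0.4803 -0.0212] ax [33.4 33.5] [29.9 32.9]
lidS tri [ 0.448  -0.1836  0.04  ] gap 0.0 | at zref 0.036 [ 0.4481 -0.184 ] [ 0.4479 -0.1861] ax [22.  22.1] [16.9 20.2]
```

View pics/c3.png

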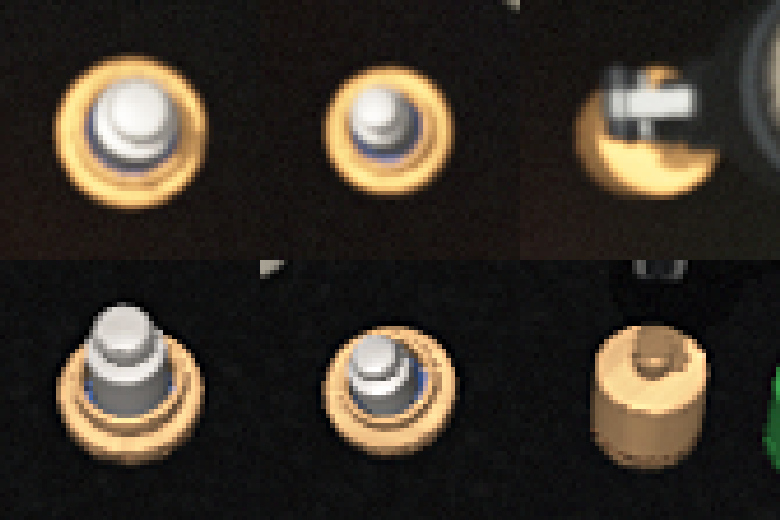

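Both weights are seated upright and the cases haven't moved. Descending to the knob of the medium lid.

To row units: 0.03 m / 0.5 = 0.06, -0.0015 m / 0.5 = -0.003.

Request:
{"name": "shift_gripper", "arguments": {"offsets": [{"xyz":[-0.003, 0.001, 0.04], "finger_gap":0.5}, {"xyz":[0, 0, 0.06], "finger_gap":0.5}, {"xyz":[0, 0, 0.04], "finger_gap":0.5}, {"xyz":[0, 0, 0.03], "finger_gap":0.5}, {"xyz":[0, 0, 0.027], "finger_gap":0.5}, {"finger_gap":0.5}, {"finger_gap":0.5}]}}

```text
time: 17.7
tcp_pos: [0.4611, -0.3047, 0.0543]
ee_rot: [1.0, 0.0, 0.0, 0.0]
force: [0.6, -0.3, 0.4]
finger_gap: 0.499
gripper_force: 0.0
```

Request:
{"name": "shift_gripper", "arguments": {"offsets": [{"finger_gap":0.4}, {"finger_gap":0.3}, {"finger_gap":0.2}, {"finger_gap":0}, {"finger_gap":0}, {"finger_gap":0}, {"finger_gap":0}]}}

```text
time: 18.4
tcp_pos: [0.4614, -0.3052, 0.0551]
ee_rot: [1.0, -0.0, 0.001, 0.001]
force: [-0.9, -0.7, 5.8]
finger_gap: 0.201
gripper_force: 58.7
```

To row units: -0.04 m / 0.5 = -0.08, -0.03 m / 0.5 = -0.06.

Request:
{"name": "shift_gripper", "arguments": {"offsets": [{"xyz":[0, 0, -0.02], "finger_gap":0}, {"xyz":[0, 0, -0.04], "finger_gap":0}, {"xyz":[0, 0, -0.06], "finger_gap":0}, {"xyz":[0, 0, -0.08], "finger_gap":0}, {"xyz":[0, 0, -0.04], "finger_gap":0}, {"finger_gap":0}, {"finger_gap":0}]}}

```text
time: 19.1
tcp_pos: [0.4604, -0.3043, 0.174]
ee_rot: [1.0, 0.0, -0.0, -0.0]
force: [-0.2, 0.3, -1.2]
finger_gap: 0.199
gripper_force: 58.7
```

Request:
{"name": "shift_gripper", "arguments": {"offsets": [{"xyz":[0.015, -0.028, 0], "finger_gap":0}, {"xyz":[0.036, -0.064, 0], "finger_gap":0}, {"xyz":[0.044, -0.08, 0], "finger_gap":0}, {"xyz":[0.044, -0.08, 0], "finger_gap":0}, {"xyz":[0.044, -0.08, 0], "finger_gap":0}, {"xyz":[0.044, -0.08, 0], "finger_gap":0}, {"xyz":[0.044, -0.08, 0], "finger_gap":0}, {"xyz":[0.044, -0.08, 0], "finger_gap":0}, {"xyz":[0.036, -0.064, 0], "finger_gap":0}, {"xyz":[0.0256, -0.044, 0], "finger_gap":0}, {"xyz":[0.012, -0.024, 0], "finger_gap":0}, {"finger_gap":0}]}}

```text
time: 20.3
tcp_pos: [0.6543, 0.0496, 0.1722]
ee_rot: [1.0, 0.002, -0.002, -0.0]
force: [-0.8, 0.1, -0.7]
finger_gap: 0.198
gripper_force: 58.7
```

Request:
{"name": "shift_gripper", "arguments": {"offsets": [{"finger_gap":0}, {"finger_gap":0}, {"finger_gap":0}, {"finger_gap":0}, {"finger_gap":0}]}}

```text
time: 20.8
tcp_pos: [0.655, 0.0467, 0.1743]
ee_rot: [1.0, -0.001, 0.0, 0.0]
force: [0.2, -0.1, -0.1]
finger_gap: 0.201
gripper_force: 58.7
```

To row units: 0.02 m / 0.5 = 0.04, 0.015 m / 0.5 = 0.03.

Request:
{"name": "shift_gripper", "arguments": {"offsets": [{"xyz":[0.001, 0, 0.02], "finger_gap":0}, {"xyz":[0, 0, 0.04], "finger_gap":0}, {"xyz":[0, 0, 0.04], "finger_gap":0}, {"xyz":[0, 0, 0.03], "finger_gap":0}, {"xyz":[0, 0, 0.02], "finger_gap":0}, {"xyz":[0, 0, 0.02], "finger_gap":0}, {"xyz":[0, 0, 0.02], "finger_gap":0}, {"xyz":[0, 0, 0.012], "finger_gap":0}, {"finger_gap":0}, {"finger_gap":0}, {"finger_gap":0}]}}

```text
time: 21.9
tcp_pos: [0.6562, 0.0474, 0.0738]
ee_rot: [1.0, -0.0, 0.001, -0.0]
force: [-0.4, 0.2, 0.1]
finger_gap: 0.199
gripper_force: 58.7
```

To row units: 0.002 m / 0.5 = 0.004.

Request:
{"name": "shift_gripper", "arguments": {"offsets": [{"xyz":[0, 0, 0.004], "finger_gap":0}, {"xyz":[0, 0, 0.004], "finger_gap":0}, {"xyz":[0, 0, 0.004], "finger_gap":0}, {"finger_gap":0}, {"finger_gap":0}]}}

```text
time: 22.4
tcp_pos: [0.6561, 0.0473, 0.0692]
ee_rot: [1.0, -0.0, 0.001, 0.0]
force: [-4.2, -0.4, 9.6]
finger_gap: 0.203
gripper_force: 59.8
```

Request:
{"name": "shift_gripper", "arguments": {"offsets": [{"finger_gap":0.3}, {"finger_gap":0.4}, {"finger_gap":0.5}, {"xyz":[0, 0, -0.004], "finger_gap":0.5}, {"xyz":[0, 0, -0.02], "finger_gap":0.5}, {"xyz":[0, 0, -0.06], "finger_gap":0.5}, {"xyz":[0, 0, -0.08], "finger_gap":0.5}, {"xyz":[0, 0, -0.04], "finger_gap":0.5}, {"finger_gap":0.5}, {"finger_gap":0.5}, {"finger_gap":0.5}]}}

```text
time: 23.5
tcp_pos: [0.6546, 0.0472, 0.1677]
ee_rot: [1.0, -0.0, -0.001, 0.0]
force: [0.3, 0.7, -1.0]
finger_gap: 0.5
gripper_force: 0.0
```

Home, with 9.6 N at z 0.069. On to the large lid.

To row units: -0.04 m / 0.5 = -0.08, -0.035 m / 0.5 = -0.07.

Request:
{"name": "shift_gripper", "arguments": {"offsets": [{"xyz":[-0.03, 0.012, 0], "finger_gap":0.5}, {"xyz":[-0.07, 0.027, 0], "finger_gap":0.5}, {"xyz":[-0.08, 0.032, 0], "finger_gap":0.5}, {"xyz":[-0.08, 0.032, 0], "finger_gap":0.5}, {"xyz":[-0.06, 0.022, 0], "finger_gap":0.5}, {"xyz":[-0.0286, 0.0112, 0], "finger_gap":0.5}, {"finger_gap":0.5}, {"finger_gap":0.5}, {"finger_gap":0.5}, {"finger_gap":0.5}, {"finger_gap":0.5}]}}

```text
time: 24.6
tcp_pos: [0.4819, -0.0203, 0.1689]
ee_rot: [1.0, 0.0, -0.0, -0.0]
force: [0.8, -0.1, -0.5]
finger_gap: 0.501
gripper_force: 0.0
```

To row units: 0.03 m / 0.5 = 0.06, 0.02 m / 0.5 = 0.04.

Request:
{"name": "shift_gripper", "arguments": {"offsets": [{"xyz":[-0.002, 0.001, 0.04], "finger_gap":0.5}, {"xyz":[0, 0, 0.06], "finger_gap":0.5}, {"xyz":[0, 0, 0.04], "finger_gap":0.5}, {"xyz":[0, 0, 0.03], "finger_gap":0.5}, {"xyz":[0, 0, 0.022], "finger_gap":0.5}, {"finger_gap":0.5}, {"finger_gap":0.5}]}}

```text
time: 25.3
tcp_pos: [0.4808, -0.0212, 0.0734]
ee_rot: [1.0, -0.0, 0.0, 0.0]
force: [0.4, 0.1, 1.0]
finger_gap: 0.499
gripper_force: 0.0
```

Request:
{"name": "shift_gripper", "arguments": {"offsets": [{"finger_gap":0.4}, {"finger_gap":0.3}, {"finger_gap":0.2}, {"finger_gap":0}, {"finger_gap":0}, {"finger_gap":0}, {"finger_gap":0}]}}

```text
time: 26.0
tcp_pos: [0.4811, -0.0209, 0.074]
ee_rot: [1.0, 0.0, 0.001, -0.0]
force: [-0.4, 1.0, 5.9]
finger_gap: 0.235
gripper_force: 58.9
```

Request:
{"name": "shift_gripper", "arguments": {"offsets": [{"xyz":[0, 0, -0.02], "finger_gap":0}, {"xyz":[0, 0, -0.04], "finger_gap":0}, {"xyz":[0, 0, -0.06], "finger_gap":0}, {"xyz":[0, 0, -0.08], "finger_gap":0}, {"xyz":[0, 0, -0.02], "finger_gap":0}, {"finger_gap":0}, {"finger_gap":0}, {"finger_gap":0}]}}

```text
time: 26.8
tcp_pos: [0.4789, -0.0213, 0.1814]
ee_rot: [1.0, -0.0, -0.002, 0.0]
force: [-1.0, 0.2, -0.7]
finger_gap: 0.236
gripper_force: 58.9
```

To row units: 0.028 m / 0.5 = 0.056, 0.026 m / 0.5 = 0.052.

Request:
{"name": "shift_gripper", "arguments": {"offsets": [{"xyz":[0.02, 0.018, 0], "finger_gap":0}, {"xyz":[0.044, 0.04, 0], "finger_gap":0}, {"xyz":[0.056, 0.052, 0], "finger_gap":0}, {"xyz":[0.056, 0.052, 0], "finger_gap":0}, {"xyz":[0.04, 0.036, 0], "finger_gap":0}, {"xyz":[0.022, 0.022, 0], "finger_gap":0}, {"finger_gap":0}, {"finger_gap":0}, {"finger_gap":0}, {"finger_gap":0}, {"finger_gap":0}]}}

```text
time: 27.9
tcp_pos: [0.599, -0.1305, 0.1833]
ee_rot: [1.0, 0.0, 0.0, -0.0]
force: [-0.2, 0.2, -0.1]
finger_gap: 0.232
gripper_force: 58.9
```

To row units: 0.015 m / 0.5 = 0.03, 0.01 m / 0.5 = 0.02.

Request:
{"name": "shift_gripper", "arguments": {"offsets": [{"xyz":[0, 0, 0.02], "finger_gap":0}, {"xyz":[0, 0, 0.03], "finger_gap":0}, {"xyz":[0, 0, 0.03], "finger_gap":0}, {"xyz":[0, 0, 0.03], "finger_gap":0}, {"xyz":[0, 0, 0.02], "finger_gap":0}, {"xyz":[0, 0, 0.02], "finger_gap":0}, {"xyz":[0, 0, 0.02], "finger_gap":0}, {"xyz":[0, 0, 0.012], "finger_gap":0}, {"finger_gap":0}, {"finger_gap":0}, {"finger_gap":0}]}}

```text
time: 29.0
tcp_pos: [0.5998, -0.1313, 0.0928]
ee_rot: [1.0, -0.0, 0.001, 0.0]
force: [0.6, -0.3, -0.3]
finger_gap: 0.238
gripper_force: 58.9
```

To row units: 0.002 m / 0.5 = 0.004, 0.001 m / 0.5 = 0.002.

Request:
{"name": "shift_gripper", "arguments": {"offsets": [{"xyz":[0, 0, 0.004], "finger_gap":0}, {"xyz":[0, 0, 0.004], "finger_gap":0}, {"xyz":[0, 0, 0.002], "finger_gap":0}, {"finger_gap":0}, {"finger_gap":0}]}}

```text
time: 29.5
tcp_pos: [0.5997, -0.1311, 0.088]
ee_rot: [1.0, -0.0, 0.0, 0.0]
force: [-2.0, 0.6, 4.8]
finger_gap: 0.237
gripper_force: 59.5
```

To row units: -0.03 m / 0.5 = -0.06, -0.01 m / 0.5 = -0.02.

Request:
{"name": "shift_gripper", "arguments": {"offsets": [{"finger_gap":0.3}, {"finger_gap":0.4}, {"finger_gap":0.5}, {"xyz":[0, 0, -0.004], "finger_gap":0.5}, {"xyz":[0, 0, -0.02], "finger_gap":0.5}, {"xyz":[0, 0, -0.06], "finger_gap":0.5}, {"xyz":[0, 0, -0.06], "finger_gap":0.5}, {"xyz":[0, 0, -0.02], "finger_gap":0.5}, {"finger_gap":0.5}, {"finger_gap":0.5}]}}

```text
time: 30.5
tcp_pos: [0.5986, -0.1311, 0.1684]
ee_rot: [1.0, -0.0, -0.001, -0.0]
force: [-0.0, -0.3, 0.0]
finger_gap: 0.5
gripper_force: 0.0
```

Request:
{"name": "shift_gripper", "arguments": {"offsets": [{"xyz":[-0.03, 0.01, 0], "finger_gap":0.5}, {"xyz":[-0.07, 0.026, 0], "finger_gap":0.5}, {"xyz":[-0.08, 0.028, 0], "finger_gap":0.5}, {"xyz":[-0.07, 0.024, 0], "finger_gap":0.5}, {"xyz":[-0.036, 0.012, 0], "finger_gap":0.5}, {"xyz":[-0.015, 0.005, 0], "finger_gap":0.5}, {"finger_gap":0.5}, {"finger_gap":0.5}, {"finger_gap":0.5}, {"finger_gap":0.5}, {"finger_gap":0.5}]}}

```text
time: 31.6
tcp_pos: [0.4493, -0.1834, 0.169]
ee_rot: [1.0, 0.0, -0.0, 0.0]
force: [0.4, -0.0, 0.2]
finger_gap: 0.501
gripper_force: 0.0
```

To row units: 0.04 m / 0.5 = 0.08, -0.0012 m / 0.5 = -0.0024.

Request:
{"name": "shift_gripper", "arguments": {"offsets": [{"xyz":[-0.0024, 0.0016, 0.04], "finger_gap":0.5}, {"xyz":[0, 0, 0.08], "finger_gap":0.5}, {"xyz":[0, 0, 0.06], "finger_gap":0.5}, {"xyz":[0, 0, 0.04], "finger_gap":0.5}, {"xyz":[0, 0, 0.036], "finger_gap":0.5}, {"finger_gap":0.5}, {"finger_gap":0.5}]}}

```text
time: 32.3
tcp_pos: [0.4479, -0.1845, 0.0412]
ee_rot: [1.0, 0.0, -0.0, 0.0]
force: [0.5, 0.3, -0.2]
finger_gap: 0.503
gripper_force: 0.0
```

Request:
{"name": "shift_gripper", "arguments": {"offsets": [{"finger_gap":0.4}, {"finger_gap":0.3}, {"finger_gap":0.2}, {"finger_gap":0}, {"finger_gap":0}, {"finger_gap":0}, {"finger_gap":0}]}}

```text
time: 33.0
tcp_pos: [0.4482, -0.1847, 0.0422]
ee_rot: [1.0, -0.0, 0.001, 0.0]
force: [-0.3, 0.7, 4.9]
finger_gap: 0.16
gripper_force: 58.5
```

Request:
{"name": "shift_gripper", "arguments": {"offsets": [{"xyz":[0, 0, -0.02], "finger_gap":0}, {"xyz":[0, 0, -0.04], "finger_gap":0}, {"xyz":[0, 0, -0.06], "finger_gap":0}, {"xyz":[0, 0, -0.08], "finger_gap":0}, {"xyz":[0, 0, -0.04], "finger_gap":0}, {"finger_gap":0}, {"finger_gap":0}, {"finger_gap":0}]}}

```text
time: 33.8
tcp_pos: [0.4465, -0.1842, 0.1601]
ee_rot: [1.0, -0.0, -0.001, -0.0]
force: [0.4, -0.2, -0.7]
finger_gap: 0.158
gripper_force: 58.6
```

Request:
{"name": "shift_gripper", "arguments": {"offsets": [{"xyz":[0.01, -0.028, 0], "finger_gap":0}, {"xyz":[0.024, -0.07, 0], "finger_gap":0}, {"xyz":[0.028, -0.084, 0], "finger_gap":0}, {"xyz":[0.028, -0.084, 0], "finger_gap":0}, {"xyz":[0.028, -0.084, 0], "finger_gap":0}, {"xyz":[0.028, -0.084, 0], "finger_gap":0}, {"xyz":[0.028, -0.084, 0], "finger_gap":0}, {"xyz":[0.028, -0.084, 0], "finger_gap":0}, {"xyz":[0.024, -0.076, 0], "finger_gap":0}, {"xyz":[0.02, -0.06, 0], "finger_gap":0}, {"xyz":[0.01, -0.03, 0], "finger_gap":0}, {"finger_gap":0}]}}

```text
time: 35.0
tcp_pos: [0.5748, 0.2017, 0.1596]
ee_rot: [1.0, 0.002, -0.001, -0.0]
force: [0.4, -0.1, -0.6]
finger_gap: 0.161
gripper_force: 58.6
```

Request:
{"name": "shift_gripper", "arguments": {"offsets": [{"finger_gap":0}, {"finger_gap":0}, {"finger_gap":0}, {"finger_gap":0}, {"finger_gap":0}]}}

```text
time: 35.5
tcp_pos: [0.5757, 0.1987, 0.1613]
ee_rot: [1.0, -0.001, 0.0, 0.0]
force: [0.2, 0.6, -1.3]
finger_gap: 0.162
gripper_force: 58.6
```

To row units: 0.02 m / 0.5 = 0.04, 0.01 m / 0.5 = 0.02.

Request:
{"name": "shift_gripper", "arguments": {"offsets": [{"xyz":[-0.002, -0.0016, 0.02], "finger_gap":0}, {"xyz":[0, 0, 0.04], "finger_gap":0}, {"xyz":[0, 0, 0.04], "finger_gap":0}, {"xyz":[0, 0, 0.04], "finger_gap":0}, {"xyz":[0, 0, 0.02], "finger_gap":0}, {"xyz":[0, 0, 0.02], "finger_gap":0}, {"xyz":[0, 0, 0.016], "finger_gap":0}, {"xyz":[0, 0, 0.012], "finger_gap":0}, {"finger_gap":0}, {"finger_gap":0}, {"finger_gap":0}]}}

```text
time: 36.6
tcp_pos: [0.5752, 0.2005, 0.0577]
ee_rot: [1.0, -0.0, 0.001, -0.0]
force: [0.1, -0.0, -0.1]
finger_gap: 0.162
gripper_force: 58.6
```

To row units: 0.002 m / 0.5 = 0.004, 0.001 m / 0.5 = 0.002.

Request:
{"name": "shift_gripper", "arguments": {"offsets": [{"xyz":[0, 0, 0.004], "finger_gap":0}, {"xyz":[0, 0, 0.004], "finger_gap":0}, {"xyz":[0, 0, 0.002], "finger_gap":0}, {"finger_gap":0}, {"finger_gap":0}]}}

```text
time: 37.1
tcp_pos: [0.5749, 0.2004, 0.0532]
ee_rot: [1.0, -0.0, 0.0, -0.0]
force: [-1.6, -0.5, 6.4]
finger_gap: 0.16
gripper_force: 59.2
```

Seated. I'll release, back off up and aside, and check.

To row units: -0.04 m / 0.5 = -0.08, -0.03 m / 0.5 = -0.06.

Request:
{"name": "shift_gripper", "arguments": {"offsets": [{"finger_gap":0.3}, {"finger_gap":0.4}, {"finger_gap":0.5}, {"xyz":[0, 0, -0.004], "finger_gap":0.5}, {"xyz":[0, 0, -0.02], "finger_gap":0.5}, {"xyz":[0, 0, -0.06], "finger_gap":0.5}, {"xyz":[0, 0, -0.08], "finger_gap":0.5}, {"xyz":[0, 0, -0.08], "finger_gap":0.5}, {"xyz":[0, 0, -0.06], "finger_gap":0.5}, {"xyz":[0, 0, -0.02], "finger_gap":0.5}]}}

```text
time: 38.1
tcp_pos: [0.5767, 0.2012, 0.219]
ee_rot: [1.0, -0.0, 0.004, -0.001]
force: [1.2, -0.4, 0.1]
finger_gap: 0.499
gripper_force: 0.0
```

Request:
{"name": "shift_gripper", "arguments": {"offsets": [{"xyz":[-0.04, -0.04, 0], "finger_gap":0.5}, {"xyz":[-0.06, -0.06, 0], "finger_gap":0.5}, {"xyz":[-0.06, -0.06, 0], "finger_gap":0.5}, {"xyz":[-0.06, -0.06, 0], "finger_gap":0.5}, {"xyz":[-0.04, -0.04, 0], "finger_gap":0.5}, {"finger_gap":0.5}, {"finger_gap":0.5}, {"finger_gap":0.5}]}}

```text
time: 38.9
tcp_pos: [0.4455, 0.3289, 0.2136]
ee_rot: [1.0, -0.001, -0.0, 0.001]
force: [0.2, 0.1, -0.4]
finger_gap: 0.499
gripper_force: 0.0
```

Run:
```python
from h import *
S,T=camera('scene'),camera('top')
for n,t,s,z in(('L',(297,160),(237,180),.082),('M',(216,137),(197,255),.064),('S',(147,176),(226,334),.047)):
    try: say(n,blob(bright(T,190),t,20),blob(bright(S,205),s,20),z)
    except Exception as e: print(n,e)
c=lambda I,p:cv2.resize(I[p[1]-30:p[1]+30,p[0]-30:p[0]+30,::-1],(260,260),interpolation=cv2.INTER_NEAREST)
cv2.imwrite('pics/c4.png',np.vstack([np.hstack([c(T,p) for p in((297,162),(217,139),(148,177))]),np.hstack([c(S,p) for p in((237,185),(199,255),(226,334))])]))
```

```text
L tri [ 0.5986 -0.1304  0.0834] gap 0.0005 | at zref 0.082 [ 0.5986 -0.1305] [ 0.5991 -0.1313] ax [32.1 32.4] [27.3 31.7]
M tri [0.6559 0.0464 0.0651] gap 0.0002 | at zref 0.064 [0.656  0.0466] [0.6562 0.046 ] ax [26.1 26.3] [25.7 28.8]
S tri [0.5748 0.1992 0.0473] gap 0.0 | at zref 0.047 [0.5748 0.1993] [0.5748 0.1991] ax [20.4 21.3] [23.6 25.3]
```

View pics/c4.png

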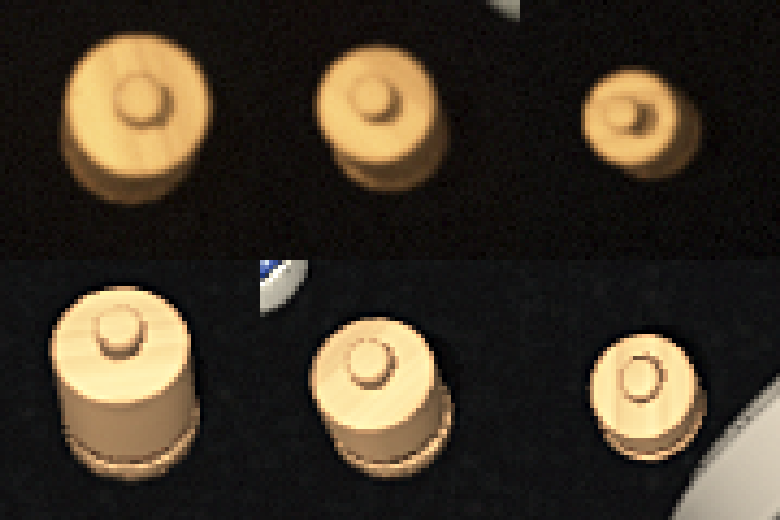

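All three lids are on, level and centred. Their tops measure 83, 65 and 47 mm against the 82, 64 and 47 mm expected.

```bash
python3 -c "
from station import *
print(job_done())"
```

```text
the job is handed in; nothing more can be done
None
```

The job is handed in: both weights stand in their own-size cases and all three cases are closed with their lids seated flat, at about 39 s on the robot's clock; the judge's verdict was not shown.

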